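# Dip the thermometer probe into the short beaker

## Task

Take the temperature in the short, wide beaker: lift the thermometer probe out of its stand, lower its tip to about half the depth of that beaker and keep it there for about a second, then hang the probe back in the stand by its collar, upright, and let go. Do not dip it into the tall, narrow beaker, and do not shift or tip either beaker.

Things in the scene. Friction and masses are not known exactly. Their poses are not given: they have to be found in the camera images.
- probe: Cordless thermometer probe, 171 mm long, 85 to 170 g, hanging upright in the stand. Origin at the very tip of the stem (its lowest point), z up along its axis. It is round about z: thin steel stem 6 mm diameter from z = 0 to 90 mm; flat white collar disc 56 mm diameter, z = 90 to 96 mm; grey plastic handle 26 mm diameter, z = 96 to 171 mm, to be gripped from above.
- stand: Fixed white stand for the probe. Origin at the centre of its underside on the bench, z up. A 90 x 90 mm plate, 8 mm thick, its top 120 mm above the origin, with a through hole of 31 mm diameter in its centre, carried by four thin legs at its corners on a 90 x 90 x 8 mm foot. The probe's collar rests on the plate's top with the stem down through the hole, so that the tip is 30 mm above the origin.
- beaker: The short, wide open white porcelain beaker to dip into, loose, 160 to 260 g. Origin at the centre of its underside, z up. Outer diameter 70 mm at the rim, height 65 mm, wall 3 mm, bottom 5 mm thick (60 mm deep inside).
- tall_beaker: The tall, narrow open white porcelain beaker, a bystander, loose, about 220 g. Origin at the centre of its underside, z up. Outer diameter 52 mm, height 100 mm. A closed white jar 75 mm high stands among the same things, and a thin steel lab spatula lies farther out; nothing else near the work is taller than the stand and probe.

How it is judged:
On the way, in this order (a step that is already met when the one before it is completed fails the run):
1. the probe's tip is inside the short beaker, at least 15 mm below its rim, for half a second, with the beaker standing on the bench (horizontal distance between probe and beaker below 0.032 m and z of probe in the frame of beaker between 0 and 0.05 m and angle between beaker's own z axis and vertical below 0.17 rad and height (world z) of beaker below 0.015 m), for 0.5 s.
2. the tip is out again, above the beaker's rim (z of probe in the frame of beaker above 0.07 m), for 0.05 s.
At the end, for the whole second after the job is handed in: The probe hangs at rest in the stand: collar on the plate (tip 24 to 36 mm above the stand's underside), stem through the hole (tip within 16 mm of the stand's axis), within 10 degrees of upright. Both beakers stand upright (within 10 degrees), within 30 mm of where they began (horizontal distance between probe and stand below 0.016 m and z of probe in the frame of stand between 0.024 and 0.036 m and angle between each of probe, beaker, tall_beaker's own z axis and vertical below 0.17 rad and linear speed of probe below 0.03 m/s and distance of each of beaker, tall_beaker from where it was at the start of the episode below 0.03 m); the robot touches nothing.
It fails at once if a beaker is shifted by more than 30 mm or tipped by more than 20 degrees (distance of any of beaker, tall_beaker from where it was at the start of the episode above 0.03 m or angle between any of beaker, tall_beaker's own z axis and vertical above 0.35 rad).
It fails at once if the probe's tip goes into the tall beaker (horizontal distance between probe and tall_beaker below 0.026 m and z of probe in the frame of tall_beaker below 0.098 m).
It also fails if it takes over 54 s, if anything falls off the work surface, if the arm or the gripper's body presses on something with over 40 N, if the wrist force passes 120 N, or if a joint passes its speed limit or range.

## Robot

A 7-joint arm with a two-finger parallel gripper is mounted at the origin on the work surface. World frame = base frame: x ahead of the robot, y to its left, z up, the work surface at z = 0. Lengths are in m, angles in rad, forces in N, time in s.
With the tool pointing down it reaches from about 0.4 to 0.875 m from the base axis. Payload 19.3 kg.
Tool frame: the origin (TCP) lies at the very end of the fingers, on their centre line; the grasp point (between the pads) lies bot.tcp_to_grasp behind it (bot.tcp_to_grasp is the distance from the TCP to the grasp point, in m); z points along the fingers, y is the direction in which the jaws open and shut (so a half turn about z gives the same grasp; the last joint's range is limited). The gripper opens to 85 mm and grips with 20 to 120 N. Pads are 22 mm wide; open, the fingers measure 114 mm over their backs; the gripper's body (76 mm by 85 mm) begins 54 mm behind the grasp point. The pads swing forward as they close: fully open they stand 13 mm farther back than shut.
Start: joints at [1.118, 0.521, -0.036, 1.599, 0.021, 1.021, -0.113], TCP at [0.233, -0.58, 0.231] pointing down, gripper open.
Joint ranges: [-2.91, 2.91], [-0.3, 2.13], [-1.5, 1.42], [0.17, 2.43], [-1.26, 4.41], [0.16, 1.93], [-2.52, 2.52]. Speed limits (rad/s): [1.89, 1.89, 2.39, 2.39, 3.01, 3.01, 3.01].

## Interface

Orientations are given as [roll, pitch, yaw] about the fixed x, y, z axes, in that order (R = Rz(yaw) Ry(pitch) Rx(roll)).
In Python, from workcell import bot gives the robot as it stands.
- The arm moves only by the tool servo_tool, never from a script. Its argument "targets" is a list of rows, each a list of 2 entries, a list of its own where there are three numbers: the shift along the tool's x, y, z in units of 0.05 m (1.0 is 0.05 m), then the turn about the tool's z in units of 5 degrees (1.0 is 5 degrees). A call has 1 to 12 rows; each row shifts and turns the commanded pose from where the row before left it, along the tool's axes as they then stand; what a row does not reach is not made up. A row lasts 1/8 s, in which the tool goes at most 62.5 mm and 10.7 degrees, less where a joint would pass 70% of its speed; a pose out of reach is approached as far as the arm can. A call with a number of a shift or a turn outside -1 to 1 is refused whole. A call with a gripper value outside its range is refused whole. "gripper" is the opening, from -1 (shut) to 1 (fully open), so that 0 is half open, set as the call begins (left out, the last holds). The fingers move at their own pace and stop on an object; "newtons" is the grip in N (left out, the last holds). Time passes only in rows, so rows that do not move let the fingers close. It gives the time, the measured TCP pose, the force and the opening at its end, in the units of the state.
- bot.observe(): the state, without advancing time (a new reading comes with each control period).
- bot.grab_frame(name): name is "scene" or "top" or "wrist"; returns the picture (384x512x3 uint8, blue, green, red); there is no depth.
- bot.get_calibration(name): a dict with "fx", "fy", "cx", "cy" (pixels), "pose" (4x4, takes a point from camera to world coordinates). Camera axes: x right, y up, looking along -z (the intrinsics and any distortion apply to the point x, -y, -z); pixel columns grow to the right and rows downward; lengths in m; the calibration is good to about 2 mm. The wrist camera is an equidistant fisheye: a pixel r from the principal point sees the ray r / f radians off the axis. A picture is of the moment at which its call begins: read the wrist's pose just before it. get_calibration takes no time and is no camera call; for the wrist camera it gives the pose at the moment of the call.
- bot.job_done(): hands the job in, once; it reports no verdict.
The state is a dict: "clock": time; "qpos": joint angles; "qd": joint speeds; "joint_efforts": joint torques, N m; "position": TCP position; "tool_rot": TCP orientation; "force": force on the tool from outside, world axes, zero at the start; "moment": the same for the moment, N m; "grip_width": finger opening in m.
Only numpy, scipy, OpenCV 4.12 (cv2) and the standard library are available. Lean on these libraries where they do the work, as an engineer would, in place of code of your own. Each camera call takes 0.05 s, during which the arm holds its last target.

## Working session

There is one attempt and no reset: what is moved stays moved. The work goes in short steps, Python scripts to look and compute and a tool call to move; the robot and the scene stay as the last step left them, time stands still between calls to the robot, and variables do not carry over. Pictures are saved under pics/ and viewed, and the job is handed in when it is done.

Besides the shell and the picture viewer there is one more tool, called by a JSON object that holds its "op" and its "data", one argument or row to a line. servo_tool: Moves the arm, as the interface text tells. Its arguments: {"type":"object","properties":{"targets":{"type":"array","items":{"type":"array"}},"gripper":{"type":"number"},"newtons":{"type":"number"}},"required":["targets"]}

```bash
mkdir -p pics; ls; python3 - <<'E'
from workcell import bot
import cv2
s=bot.observe();print(s,bot.tcp_to_grasp)
for n in("scene","top","wrist"):
    c=bot.get_calibration(n);print(n,c)
    cv2.imwrite(f"pics/{n}0.png",bot.grab_frame(n))
E
```

```text
pics
{'clock': 0.0, 'qpos': array([ 1.11780245,  0.52200591, -0.03633544,  1.6000043 ,  0.02117816,
        1.02111841, -0.1127744 ]), 'qd': array([ 0.00064272, -0.00090672,  0.00019548, -0.00135266, -0.00151208,
        0.001691  ,  0.00037672]), 'joint_efforts': array([-3.13990540e-05, -9.27115417e+01,  1.98008180e+00, -3.69934309e+01,
        1.78733800e-02,  8.26185336e-03, -2.50937472e-05]), 'position': array([ 0.23329208, -0.57945561,  0.23073202]), 'tool_rot': array([-3.14044232e+00,  6.06220056e-05,  3.82805021e-01]), 'force': array([-0.30765123, -0.2331754 , -0.38926558]), 'moment': array([ 0.02580496, -0.03169523, -0.01013821]), 'grip_width': 0.08556022450668958} 0.0187
scene {'fx': 429.3526792114706, 'fy': 429.3526792114706, 'cx': 263.0259797824111, 'cy': 189.86862815296317, 'pose': array([[-0.67238935, -0.58412229,  0.45463581,  0.93818968],
       [ 0.74019677, -0.53156138,  0.41176601,  0.37145958],
       [ 0.00114514,  0.61338703,  0.78978164,  0.73200385],
       [ 0.        ,  0.        ,  0.        ,  1.        ]])}
top {'fx': 425.6490632105666, 'fy': 425.6490632105666, 'cx': 264.95556369313266, 'cy': 189.576996472629, 'pose': array([[-0.01327402,  0.99629919, -0.0849219 ,  0.44558007],
       [-0.99988582, -0.01383904, -0.00606822,  0.00719167],
       [-0.007221  ,  0.08483165,  0.99636913,  0.96781961],
       [ 0.        ,  0.        ,  0.        ,  1.        ]])}
wrist {'fx': 297.3186396354542, 'fy': 297.3186396354542, 'cx': 256.3670708552614, 'cy': 190.19486551537958, 'pose': array([[ 0.37333222,  0.88086245,  0.2910402 ,  0.30677084],
       [-0.92769465,  0.3552896 ,  0.11468188, -0.55013169],
       [-0.00238459, -0.31281088,  0.94981244,  0.37356566],
       [ 0.        ,  0.        ,  0.        ,  1.        ]])}
```

View pics/top0.png

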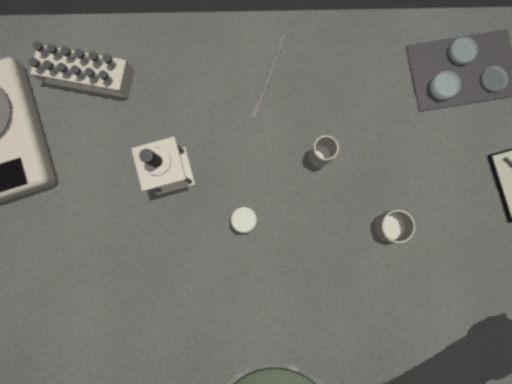

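View pics/scene0.png

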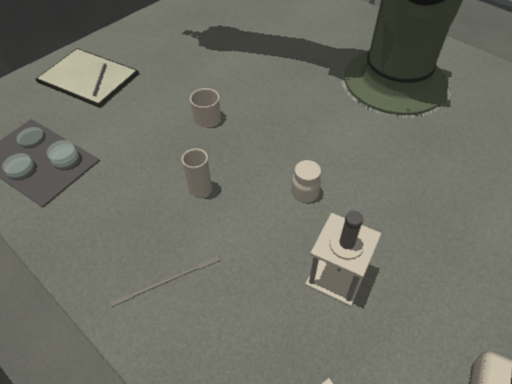

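View pics/wrist0.png

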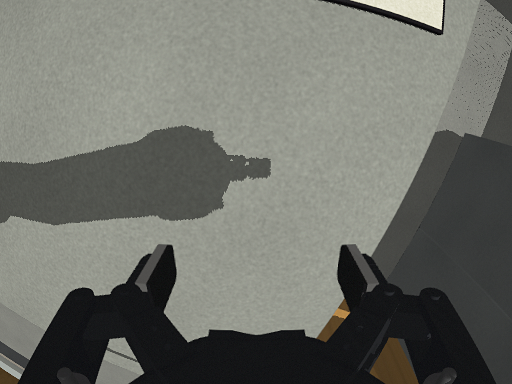

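The top view shows the stand and probe near (160,163), the jar at (243,220), the tall beaker at (326,150) and the short beaker at (397,227). I'll enlarge these for exact pixels.

```bash
python3 - <<'E'
import cv2,numpy as np
t=cv2.imread("pics/top0.png");s=cv2.imread("pics/scene0.png")
def crop(im,x,y,w=70,h=70,k=5): return cv2.resize(im[y:y+h,x:x+w],None,fx=k,fy=k,interpolation=cv2.INTER_CUBIC)
cv2.imwrite("pics/c1.png",np.hstack([crop(t,125,130),crop(t,365,195)]))
cv2.imwrite("pics/c2.png",np.hstack([crop(s,305,205,80,100,4),crop(s,175,80,80,100,4)])) 
E
```

```text
(no output)
```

View pics/c1.png

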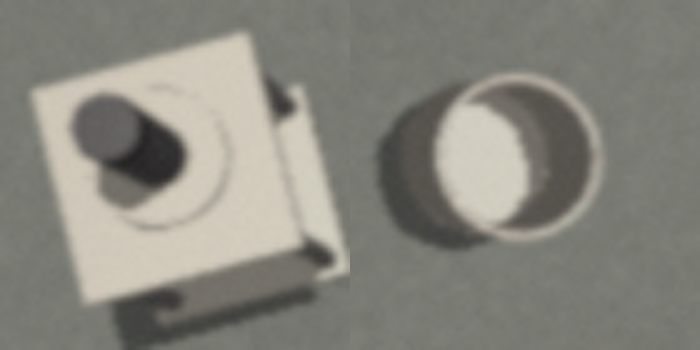

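View pics/c2.png

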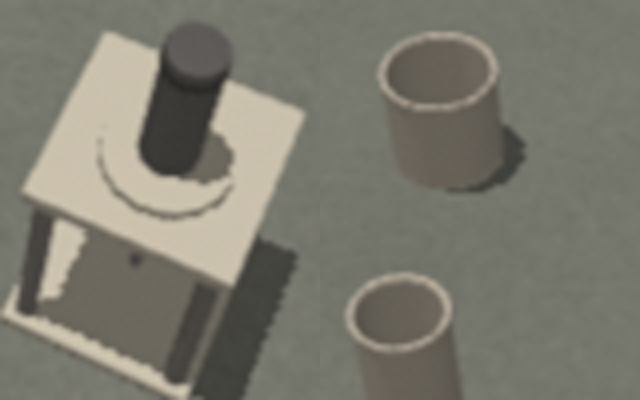

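The crops give these pixels. Top view: plate corners average (158,163.3), handle top (145.8,154.8), short rim centre (398.4,226). Scene view: handle top (353.8,218.4), short rim (204.1,97.4), tall rim (194.6,157.6).

```bash
cat > h.py <<'E'
from workcell import bot
import numpy as np
def w(n,u,v,z):
    c=bot.get_calibration(n);P=c["pose"]
    d=P[:3,:3]@np.array([(u-c["cx"])/c["fx"],-(v-c["cy"])/c["fy"],-1])
    o=P[:3,3];return (o+d*(z-o[2])/d[2]).round(4)
E
python3 - <<'E'
from h import *
print("plate",w("top",158,163.3,.12))
for u in [(32,92),(248,33),(302,245),(85,303)]: print(w("top",u[0]/5+124.6,u[1]/5+129.6,.12))
print("handle",w("top",145.8,154.8,.201),w("scene",353.8,218.4,.201))
print("beaker",w("top",398.4,226,.065),w("scene",204.1,97.4,.065))
print("tall",w("top",326,149,.1),w("scene",194.6,157.6,.1))
print("jar",w("top",243,220,.075))
E
```

```text
plate [0.5739 0.227  0.12  ]
[0.6059 0.2819 0.12  ]
[0.6288 0.1946 0.12  ]
[0.5422 0.1725 0.12  ]
[0.52   0.2594 0.12  ]
handle [0.5776 0.2284 0.201 ] [0.5813 0.2308 0.201 ]
beaker [ 0.4415 -0.2677  0.065 ] [ 0.4432 -0.2651  0.065 ]
tall [ 0.6017 -0.1144  0.1   ] [ 0.6057 -0.1126  0.1   ]
jar [0.4584 0.0594 0.075 ]
```

{"op": "servo_tool", "data": {
  "targets": [
    [[0.35, -0.35, -0.1], 0],
    [[0.7, -0.7, -0.1], 0],
    [[0.7, -0.7, -0.1], 0],
    [[0.7, -0.7, -0.1], 0],
    [[0.7, -0.7, 0], 0],
    [[0.7, -0.7, 0], 0],
    [[0.7, -0.7, 0], 0],
    [[0.7, -0.7, 0], 0],
    [[0.7, -0.7, 0], 0],
    [[0.7, -0.7, 0], 0],
    [[0.7, -0.7, 0], 0],
    [[0.35, -0.35, 0], 0]
  ],
  "gripper": 1
}}

```text
clock: 1.65
position: [0.4474, -0.0764, 0.2513]
tool_rot: [-3.141, -0.0, 0.385]
force: [-0.9, -0.5, -0.1]
grip_width: 0.0853
```

```bash
cat >> h.py <<'E'
from scipy.spatial.transform import Rotation as Ro
def delta(target):
    s=bot.observe();R=Ro.from_euler("xyz",s["tool_rot"]).as_matrix()
    print(s["clock"],"pos",s["position"].round(4),"rot",s["tool_rot"].round(4),"q",s["qpos"].round(2),"F",s["force"].round(2),"g",round(s["grip_width"],4))
    d=np.array(target)-s["position"]; print("units",(R.T@d/.05).round(3))
E
python3 -c "
from h import *
delta([.578,.229,.25])"
```

```text
1.65 pos [ 0.4474 -0.0764  0.2513] rot [-3.1412e+00 -3.0000e-04  3.8530e-01] q [ 0.3   0.24 -0.31  1.99  0.09  0.92 -1.24] F [-0.92 -0.46 -0.13] g 0.0853
units [ 4.716 -4.679  0.029]
```

{"op": "servo_tool", "data": {
  "targets": [
    [[0.4, -0.4, 0], 0],
    [[0.6, -0.6, 0], 0],
    [[0.6, -0.6, 0], 0],
    [[0.6, -0.6, 0], 0],
    [[0.6, -0.6, 0], 0],
    [[0.6, -0.6, 0], 0],
    [[0.6, -0.6, 0], 0],
    [[0.4, -0.4, 0], 0],
    [[0.25, -0.25, 0], 0],
    [[0, 0, 0], 0],
    [[0, 0, 0], 0]
  ]
}}

```text
clock: 3.02
position: [0.5755, 0.2224, 0.2513]
tool_rot: [3.141, 0.0, 0.382]
force: [-0.2, 0.2, -0.2]
grip_width: 0.0855
```

```bash
python3 -c "
from h import *
import cv2
delta([.578,.229,.25])
c=bot.get_calibration('wrist');print(c['pose'].round(4).tolist())
cv2.imwrite('pics/w1.png',bot.grab_frame('wrist'))
im=bot.grab_frame('scene');cv2.imwrite('pics/s1.png',im)"
```

```text
3.025 pos [0.5755 0.2224 0.2513] rot [3.141e+00 4.000e-04 3.818e-01] q [-0.21  0.51 -0.38  1.59  0.21  1.09 -1.83] F [-0.16  0.17 -0.2 ] g 0.0855
units [ 0.095 -0.103  0.026]
[[0.3724, 0.8813, 0.2909, 0.649], [-0.9281, 0.3539, 0.1159, 0.252], [-0.0008, -0.3131, 0.9497, 0.394], [0.0, 0.0, 0.0, 1.0]]
```

View pics/w1.png

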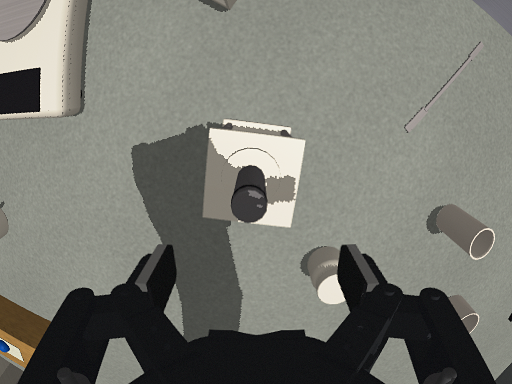

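View pics/s1.png

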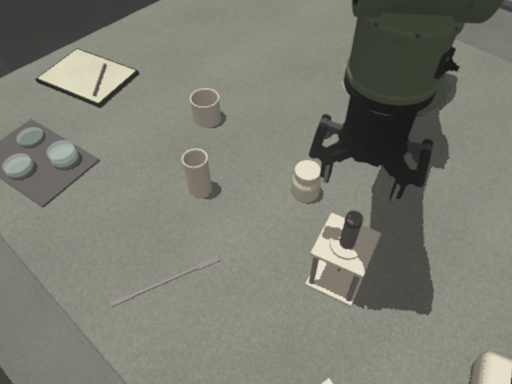

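```bash
python3 -c "
import cv2
im=cv2.imread('pics/w1.png')
cv2.imwrite('pics/w1c.png',cv2.resize(im[115:240,190:320],None,fx=4.5,fy=4.5,interpolation=2))"
```

```text
(no output)
```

View pics/w1c.png

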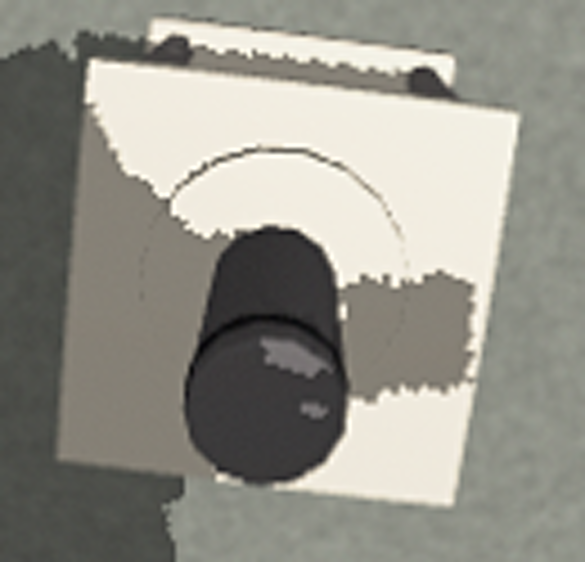

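Corners in the crop: (90,58), (520,113), (453,507), (57,460). Handle top is centred at about (266,402) with a radius of 81 px, and the collar edge shows at (142,265), (408,270) and (275,148).

```bash
cat >> h.py <<'E'
def ww(P,c,u,v,z):
    x,y=u-c["cx"],v-c["cy"];r=np.hypot(x,y);t=r/c["fx"]
    d=P[:3,:3]@np.array([x/r*np.sin(t),-y/r*np.sin(t),-np.cos(t)])
    o=P[:3,3];return (o+d*(z-o[2])/d[2]).round(4)
E
python3 -c "
from h import *
c=bot.get_calibration('wrist');P=c['pose']
f=lambda a,b,z:ww(P,c,190+(a+.5)/4.5-.5,115+(b+.5)/4.5-.5,z)
q=[f(*k,.12) for k in [(90,58),(520,113),(453,507),(57,460)]];print(q,np.mean(q,0))
print('handle',f(266,402,.201))
for k in [(142,265),(408,270),(275,148)]:print('collar',f(*k,.126))
print('tall',ww(P,c,482,244,.1))
"
```

```text
[array([0.6058, 0.2817, 0.12  ]), array([0.6283, 0.1947, 0.12  ]), array([0.541 , 0.1715, 0.12  ]), array([0.5183, 0.2589, 0.12  ])] [0.57335 0.2267  0.12   ]
handle [0.5786 0.2296 0.201 ]
collar [0.57   0.2561 0.126 ]
collar [0.5896 0.2042 0.126 ]
collar [0.6031 0.2394 0.126 ]
tall [ 0.6039 -0.1131  0.1   ]
```

{"op": "servo_tool", "data": {
  "targets": [
    [[0.11, -0.11, 0], 0],
    [[0, 0, 0.2], 0],
    [[0, 0, 0.3], 0],
    [[0, 0, 0.3], 0],
    [[0, 0, 0.3], 0],
    [[0, 0, 0.3], 0],
    [[0, 0, 0.3], 0],
    [[0, 0, 0.3], 0],
    [[0, 0, 0.2], 0],
    [[0, 0, 0], 0],
    [[0, 0, 0], 0]
  ]
}}

```text
clock: 4.5
position: [0.5789, 0.231, 0.1417]
tool_rot: [-3.142, -0.001, 0.383]
force: [-0.1, -0.5, -0.2]
grip_width: 0.0853
```

{"op": "servo_tool", "data": {
  "targets": [
    [[0, 0, 0], 0],
    [[0, 0, 0], 0],
    [[0, 0, 0], 0],
    [[0, 0, 0], 0],
    [[0, 0, 0], 0],
    [[0, 0, 0], 0],
    [[0, 0, 0], 0],
    [[0, 0, 0], 0]
  ],
  "gripper": -1,
  "newtons": 50
}}

```text
clock: 5.5
position: [0.5787, 0.2308, 0.1416]
tool_rot: [3.142, -0.0, 0.383]
force: [-2.7, -0.9, 5.4]
grip_width: 0.0249
```

```bash
python3 -c "
from h import *
import cv2
delta([.5734,.2267,.14])
cv2.imwrite('pics/w2.png',bot.grab_frame('wrist'))"
```

```text
5.5 pos [0.5787 0.2308 0.1416] rot [ 3.1415e+00 -2.0000e-04  3.8270e-01] q [-0.24  0.64 -0.35  1.67  0.27  0.88 -1.89] F [-2.72 -0.9   5.45] g 0.0249
units [-0.13   0.037  0.032]
```

View pics/w2.png

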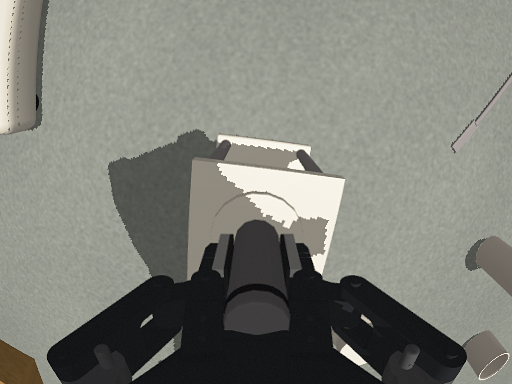

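{"op": "servo_tool", "data": {
  "targets": [
    [[0, 0, -0.1], 0],
    [[0, 0, -0.2], 0],
    [[0, 0, -0.3], 0],
    [[0, 0, -0.3], 0],
    [[0, 0, -0.3], 0],
    [[0, 0, -0.3], 0],
    [[0, 0, -0.3], 0],
    [[0, 0, -0.3], 0],
    [[0, 0, -0.3], 0],
    [[0, 0, -0.2], 0],
    [[0, 0, -0.1], 0],
    [[0, 0, 0], 0]
  ]
}}

```text
clock: 7.05
position: [0.5787, 0.2308, 0.2764]
tool_rot: [3.142, -0.0, 0.383]
force: [0.1, 0.0, -2.3]
grip_width: 0.0251
```

```bash
python3 -c "
from h import *
import cv2
delta([.4425,-.266,.27])
c=bot.get_calibration('wrist');print(c['pose'].round(4).tolist())
cv2.imwrite('pics/w3.png',bot.grab_frame('wrist'))
im=bot.grab_frame('scene');cv2.imwrite('pics/s3.png',cv2.resize(im[100:320,180:480],None,fx=2.5,fy=2.5,interpolation=2))"
```

```text
7.05 pos [0.5787 0.2308 0.2764] rot [ 3.1416e+00 -1.0000e-04  3.8280e-01] q [-0.22  0.5  -0.38  1.54  0.2   1.14 -1.83] F [ 0.14  0.03 -2.3 ] g 0.0251
units [-6.238  8.2    0.127]
[[0.3733, 0.881, 0.2906, 0.6521], [-0.9277, 0.355, 0.1155, 0.2603], [-0.0014, -0.3127, 0.9498, 0.4191], [0.0, 0.0, 0.0, 1.0]]
```

View pics/w3.png

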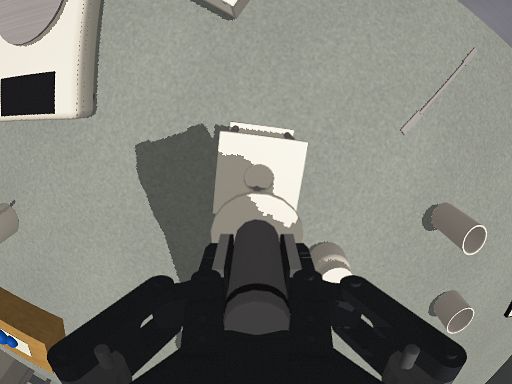

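View pics/s3.png

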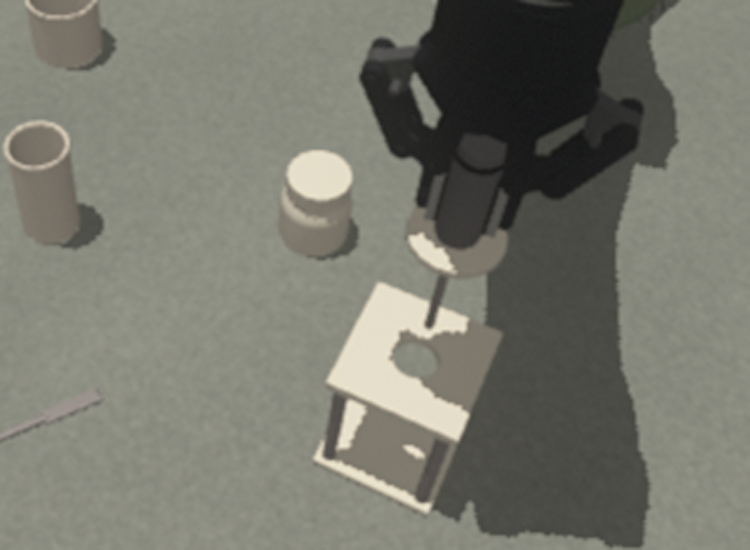

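```bash
python3 -c "
from h import *
print('tip',w('scene',351.6,229.8,.165),'top',w('scene',372.5,160,.336))
c=bot.get_calibration('wrist');P=c['pose']
print('beaker',ww(P,c,460,319,.065),'tall',ww(P,c,474,240,.1),'hole',ww(P,c,259,177,.12))
"
```

```text
tip [0.5772 0.2311 0.165 ] top [0.5847 0.2336 0.336 ]
beaker [ 0.4445 -0.2598  0.065 ] tall [ 0.6034 -0.1115  0.1   ] hole [0.5749 0.2267 0.12  ]
```

{"op": "servo_tool", "data": {
  "targets": [
    [[-0.2, 0.26, 0], 0],
    [[-0.4, 0.53, 0], 0],
    [[-0.5, 0.66, 0], 0],
    [[-0.5, 0.66, 0], 0],
    [[-0.5, 0.66, 0], 0],
    [[-0.5, 0.66, 0], 0],
    [[-0.5, 0.66, 0], 0],
    [[-0.5, 0.66, 0], 0],
    [[-0.5, 0.66, 0], 0],
    [[-0.5, 0.66, 0], 0],
    [[-0.5, 0.66, 0], 0],
    [[-0.5, 0.66, 0], 0]
  ]
}}

```text
clock: 8.65
position: [0.4555, -0.2183, 0.2762]
tool_rot: [3.141, 0.0, 0.382]
force: [0.8, 1.1, -1.9]
grip_width: 0.0249
```

{"op": "servo_tool", "data": {
  "targets": [
    [[-0.3, 0.4, 0], 0],
    [[-0.2, 0.25, 0], 0],
    [[-0.1, 0.15, 0], 0],
    [[0, 0, 0], 0],
    [[0, 0, 0], 0]
  ]
}}

```text
clock: 9.28
position: [0.4444, -0.264, 0.2763]
tool_rot: [-3.141, -0.0, 0.384]
force: [0.9, 0.2, -2.1]
grip_width: 0.0253
```

```bash
python3 -c "
from h import *
import cv2
delta([.4425,-.266,.27])
c=bot.get_calibration('wrist');print(c['pose'].round(4).tolist())
cv2.imwrite('pics/w4.png',bot.grab_frame('wrist'))
im=bot.grab_frame('scene');cv2.imwrite('pics/s4.png',cv2.resize(im[0:220,120:320],None,fx=2.5,fy=2.5,interpolation=2))
im=bot.grab_frame('top');cv2.imwrite('pics/t4.png',im)"
```

```text
9.275 pos [ 0.4444 -0.264   0.2763] rot [-3.1413e+00 -2.0000e-04  3.8400e-01] q [ 0.59  0.31 -0.22  1.82  0.08  1.02 -0.84] F [ 0.85  0.16 -2.06] g 0.0253
units [-0.05   0.024  0.125]
[[0.3744, 0.8806, 0.2904, 0.5177], [-0.9273, 0.3561, 0.1156, -0.2344], [-0.0017, -0.3126, 0.9499, 0.4191], [0.0, 0.0, 0.0, 1.0]]
```

View pics/w4.png

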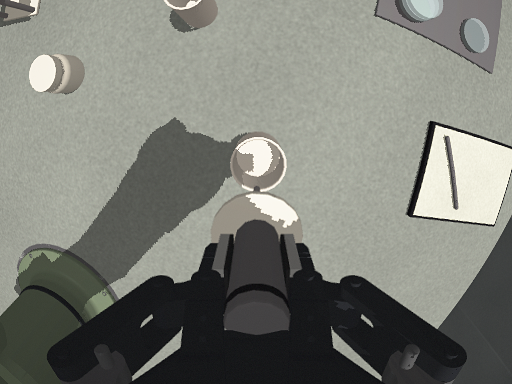

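View pics/s4.png

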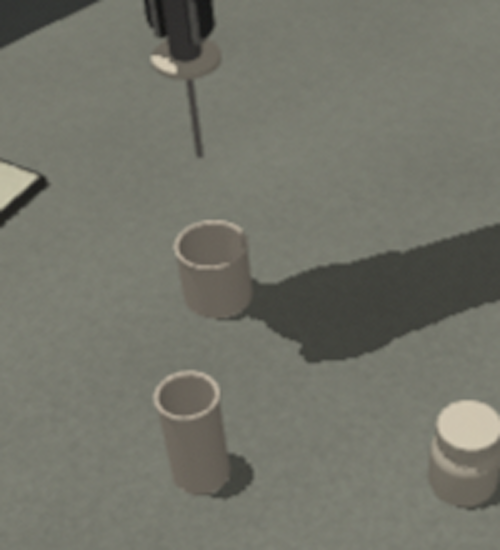

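```bash
python3 -c "
from h import *
c=bot.get_calibration('wrist');P=c['pose']
print('beaker',ww(P,c,259,163.5,.065),'tip(wrist)',ww(P,c,257,189,.165),'tip(scene)',w('scene',199.6,62,.165),'beaker(scene)',w('scene',204.1,97.4,.065))
"
```

```text
beaker [ 0.4424 -0.2679  0.065 ] tip(wrist) [ 0.4412 -0.2657  0.165 ] tip(scene) [ 0.444  -0.2629  0.165 ] beaker(scene) [ 0.4432 -0.2651  0.065 ]
```

{"op": "servo_tool", "data": {
  "targets": [
    [[-0.03, 0.04, 0.1], 0],
    [[0, 0, 0.2], 0],
    [[0, 0, 0.3], 0],
    [[0, 0, 0.3], 0],
    [[0, 0, 0.3], 0],
    [[0, 0, 0.3], 0],
    [[0, 0, 0.3], 0],
    [[0, 0, 0.3], 0],
    [[0, 0, 0.2], 0],
    [[0, 0, 0.2], 0],
    [[0, 0, 0.1], 0],
    [[0, 0, 0], 0]
  ]
}}

```text
clock: 10.92
position: [0.4434, -0.2672, 0.1461]
tool_rot: [-3.141, 0.0, 0.383]
force: [0.5, -1.0, -1.2]
grip_width: 0.0252
```

```bash
python3 -c "
from h import *
import cv2
delta([.4425,-.266,.147])
a=bot.grab_frame('wrist')
im=bot.grab_frame('scene');b=cv2.resize(im[30:180,120:320],None,fx=2.56,fy=2.56,interpolation=2)
cv2.imwrite('pics/c5.png',np.hstack([cv2.resize(a[80:380,120:420],(384,384)),b[:, :400]]))"
```

```text
10.925 pos [ 0.4434 -0.2672  0.1461] rot [-3.1414e+00  2.0000e-04  3.8280e-01] q [ 0.58  0.47 -0.2   1.95  0.13  0.73 -0.89] F [ 0.46 -1.02 -1.16] g 0.0252
units [-0.007 -0.029 -0.017]
```

View pics/c5.png

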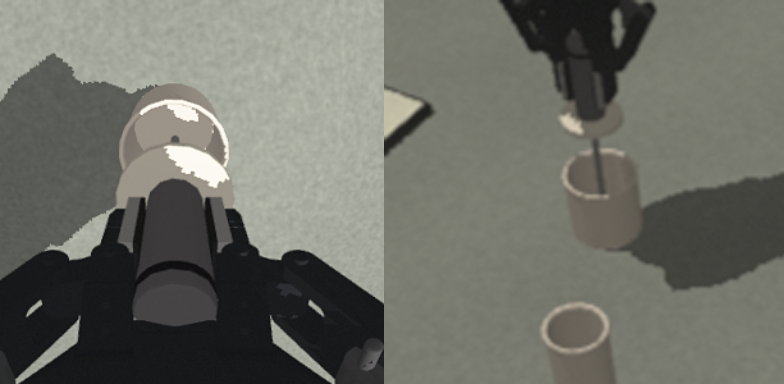

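Both views show the tip inside the short beaker, well centred, and the beaker hasn't moved. I'll hold it here, then raise it.

{"op": "servo_tool", "data": {
  "targets": [
    [[0, 0, 0], 0],
    [[0, 0, 0], 0],
    [[0, 0, 0], 0],
    [[0, 0, 0], 0],
    [[0, 0, 0], 0],
    [[0, 0, 0], 0],
    [[0, 0, 0], 0],
    [[0, 0, 0], 0],
    [[0, 0, 0], 0],
    [[0, 0, 0], 0]
  ]
}}

```text
clock: 12.28
position: [0.4434, -0.2672, 0.1463]
tool_rot: [-3.142, 0.0, 0.383]
force: [-0.4, -0.4, -1.8]
grip_width: 0.0245
```

{"op": "servo_tool", "data": {
  "targets": [
    [[0, 0, -0.1], 0],
    [[0, 0, -0.2], 0],
    [[0, 0, -0.3], 0],
    [[0, 0, -0.3], 0],
    [[0, 0, -0.3], 0],
    [[0, 0, -0.3], 0],
    [[0, 0, -0.3], 0],
    [[0, 0, -0.3], 0],
    [[0, 0, -0.3], 0],
    [[0, 0, -0.2], 0],
    [[0, 0, -0.1], 0],
    [[0, 0, 0], 0]
  ]
}}

```text
clock: 13.78
position: [0.4434, -0.2672, 0.2813]
tool_rot: [3.142, 0.0, 0.383]
force: [-0.0, -0.6, -1.2]
grip_width: 0.0247
```

```bash
python3 -c "
from h import *
delta([.574,.228,.28])"
```

```text
13.775 pos [ 0.4434 -0.2672  0.2813] rot [3.1416 0.     0.3827] q [ 0.6   0.3  -0.22  1.81  0.07  1.04 -0.83] F [-0.02 -0.59 -1.25] g 0.0247
units [ 6.122 -8.213  0.026]
```

{"op": "servo_tool", "data": {
  "targets": [
    [[0.2, -0.26, 0], 0],
    [[0.4, -0.53, 0], 0],
    [[0.5, -0.66, 0], 0],
    [[0.5, -0.66, 0], 0],
    [[0.5, -0.66, 0], 0],
    [[0.5, -0.66, 0], 0],
    [[0.5, -0.66, 0], 0],
    [[0.5, -0.66, 0], 0],
    [[0.5, -0.66, 0], 0],
    [[0.5, -0.66, 0], 0],
    [[0.5, -0.66, 0], 0],
    [[0.5, -0.66, 0], 0]
  ]
}}

```text
clock: 15.28
position: [0.5647, 0.1824, 0.2809]
tool_rot: [-3.141, 0.001, 0.383]
force: [-0.9, -0.5, -1.9]
grip_width: 0.0249
```

{"op": "servo_tool", "data": {
  "targets": [
    [[0.3, -0.4, 0], 0],
    [[0.15, -0.25, 0], 0],
    [[0.08, -0.17, 0], 0],
    [[0, 0, 0], 0],
    [[0, 0, 0], 0]
  ]
}}

```text
clock: 15.9
position: [0.5745, 0.2271, 0.2814]
tool_rot: [3.141, -0.0, 0.382]
force: [-0.1, -1.0, -1.6]
grip_width: 0.0248
```

```bash
python3 -c "
from h import *
import cv2
delta([.575,.2275,.27])
c=bot.get_calibration('wrist')
a=bot.grab_frame('wrist')
im=bot.grab_frame('scene');b=cv2.resize(im[180:310,290:420],None,fx=3,fy=3,interpolation=2)
cv2.imwrite('pics/c6.png',np.hstack([cv2.resize(a[110:240,190:320],None,fx=3,fy=3,interpolation=2),b]))"
```

```text
15.9 pos [0.5745 0.2271 0.2814] rot [ 3.1411 -0.      0.3818] q [-0.2   0.49 -0.4   1.55  0.2   1.15 -1.83] F [-0.06 -0.97 -1.65] g 0.0248
units [ 0.013 -0.003  0.228]
```

View pics/c6.png

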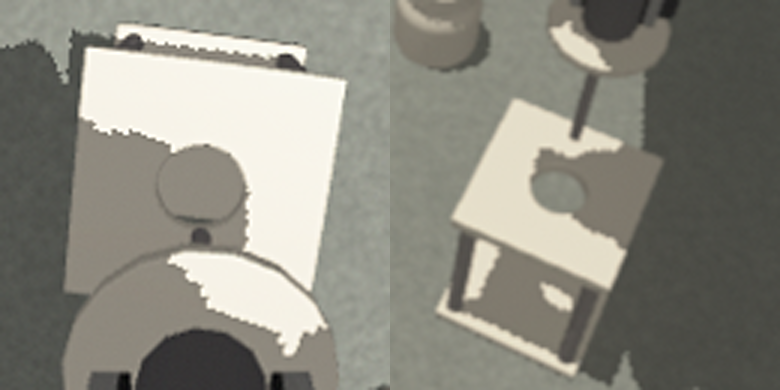

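```bash
python3 -c "
from h import *
c=bot.get_calibration('wrist');P=c['pose']
f=lambda a,b,z:ww(P,c,190+a/3-.3,110+b/3-.3,z)
g=lambda a,b,z:w('scene',290+a/3-.3,180+b/3-.3,z)
print('hole',f(200,184,.12),g(169,190,.12),'tip',f(200,237,.17),g(185,138,.17))"
```

```text
hole [0.5746 0.2276 0.12  ] [0.5759 0.228  0.12  ] tip [0.5715 0.2263 0.17  ] [0.5744 0.2277 0.17  ]
```

{"op": "servo_tool", "data": {
  "targets": [
    [[0.03, 0, 0.1], 0],
    [[0, 0, 0.2], 0],
    [[0, 0, 0.3], 0],
    [[0, 0, 0.3], 0],
    [[0, 0, 0.3], 0],
    [[0, 0, 0.3], 0],
    [[0, 0, 0.3], 0],
    [[0, 0, 0.3], 0],
    [[0, 0, 0.3], 0],
    [[0, 0, 0.2], 0],
    [[0, 0, 0.1], 0],
    [[0, 0, 0.04], 0]
  ]
}}

```text
clock: 17.5
position: [0.5759, 0.2287, 0.1442]
tool_rot: [-3.142, -0.0, 0.383]
force: [1.3, -0.0, -2.3]
grip_width: 0.025
```

{"op": "servo_tool", "data": {
  "targets": [
    [[0, 0, 0.02], 0],
    [[0, 0, 0], 0],
    [[0, 0, 0], 0]
  ]
}}

```text
clock: 17.88
position: [0.5759, 0.2286, 0.1435]
tool_rot: [-3.142, -0.0, 0.383]
force: [0.4, 0.6, -2.0]
grip_width: 0.0251
```

```bash
python3 -c "
from h import *
import cv2
delta([.575,.2275,.1416])
a=bot.grab_frame('wrist')
im=bot.grab_frame('scene');b=cv2.resize(im[180:310,290:420],None,fx=3,fy=3,interpolation=2)
cv2.imwrite('pics/c7.png',np.hstack([cv2.resize(a[150:345,160:355],None,fx=2,fy=2,interpolation=2),b]))"
```

```text
17.875 pos [0.5759 0.2286 0.1435] rot [-3.1416e+00 -4.0000e-04  3.8270e-01] q [-0.23  0.63 -0.36  1.68  0.28  0.88 -1.89] F [ 0.35  0.63 -1.98] g 0.0251
units [-0.025  0.014  0.039]
```

View pics/c7.png

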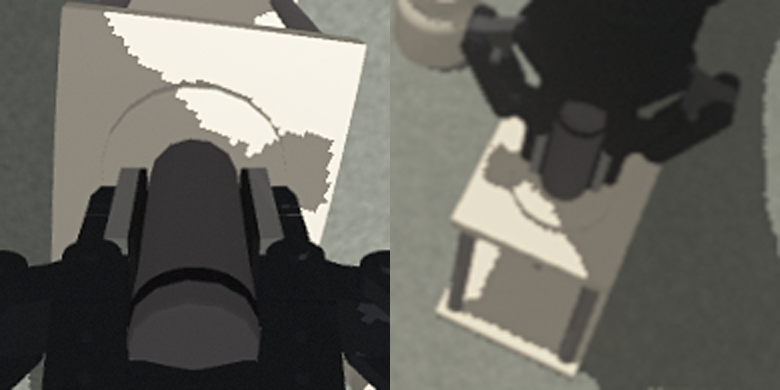

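{"op": "servo_tool", "data": {
  "targets": [
    [[0, 0, 0.03], 0],
    [[0, 0, 0], 0],
    [[0, 0, 0], 0]
  ]
}}

```text
clock: 18.35
position: [0.5758, 0.2286, 0.1418]
tool_rot: [3.142, 0.0, 0.383]
force: [-0.1, -0.1, -1.7]
grip_width: 0.0249
```

{"op": "servo_tool", "data": {
  "targets": [
    [[0, 0, 0.02], 0],
    [[0, 0, 0], 0],
    [[0, 0, 0], 0]
  ]
}}

```text
clock: 18.73
position: [0.5758, 0.2287, 0.1416]
tool_rot: [3.141, -0.0, 0.383]
force: [-4.9, -2.4, 12.0]
grip_width: 0.025
```

Contact: 12 N upward, so the collar is resting on the plate. I'll open the gripper.

{"op": "servo_tool", "data": {
  "targets": [
    [[0, 0, -0.01], 0],
    [[0, 0, 0], 0],
    [[0, 0, 0], 0],
    [[0, 0, 0], 0],
    [[0, 0, 0], 0],
    [[0, 0, 0], 0],
    [[0, 0, 0], 0],
    [[0, 0, 0], 0],
    [[0, 0, 0], 0],
    [[0, 0, 0], 0]
  ],
  "gripper": 1
}}

```text
clock: 19.98
position: [0.5758, 0.2286, 0.1413]
tool_rot: [-3.142, -0.0, 0.383]
force: [0.0, -1.3, -0.5]
grip_width: 0.0856
```

{"op": "servo_tool", "data": {
  "targets": [
    [[0, 0, -0.1], 0],
    [[0, 0, -0.2], 0],
    [[0, 0, -0.4], 0],
    [[0, 0, -0.5], 0],
    [[0, 0, -0.5], 0],
    [[0, 0, -0.5], 0],
    [[0, 0, -0.3], 0],
    [[-0.5, 0, 0], 0],
    [[-0.7, 0, 0], 0],
    [[-0.7, 0, 0], 0],
    [[-0.3, 0, 0], 0],
    [[0, 0, 0], 0]
  ]
}}

```text
clock: 21.48
position: [0.4737, 0.1874, 0.2668]
tool_rot: [3.141, -0.001, 0.383]
force: [0.2, 0.3, 1.1]
grip_width: 0.0853
```

```bash
python3 -c "
from h import *
import cv2
delta([.575,.2275,.27])
t=bot.grab_frame('top');im=bot.grab_frame('scene')
cv2.imwrite('pics/t8.png',t);cv2.imwrite('pics/s8.png',im)"
```

```text
21.475 pos [0.4737 0.1874 0.2668] rot [ 3.1413e+00 -7.0000e-04  3.8270e-01] q [-0.15  0.32 -0.43  1.84  0.16  1.01 -1.83] F [0.16 0.3  1.07] g 0.0853
units [ 2.178  0.012 -0.063]
```

View pics/t8.png

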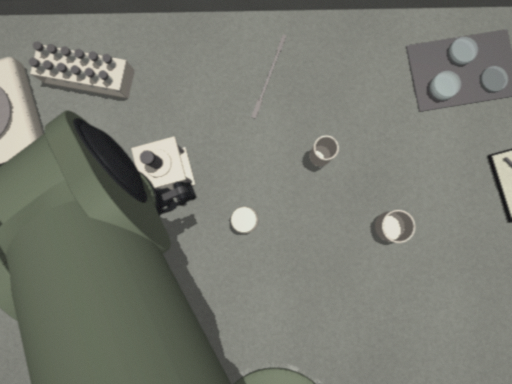

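View pics/s8.png

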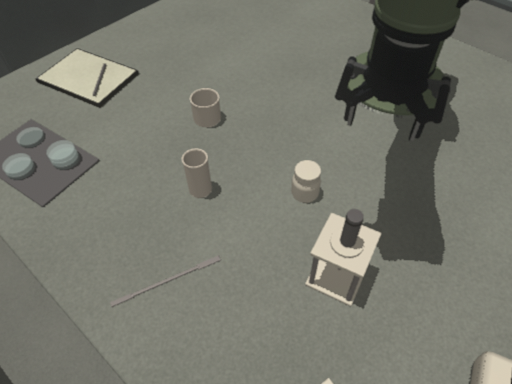

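The probe hangs upright in the stand: its handle top is at (151,160) in the top view and (354,217) in the scene view. Both beakers are at their starting pixels, and the gripper is clear of everything.

```bash
python3 -c "
from h import *
print(w('top',151,159.5,.201),w('scene',354,217,.201))
bot.job_done()"
```

```text
[0.5688 0.2188 0.201 ] [0.5791 0.2296 0.201 ]
the job is handed in; nothing more can be done
```

The probe was dipped in the short beaker and is back hanging in the stand, and the job was handed in at about 21.5 s of the 54 s allowed. `job_done` gives no verdict.

- **Dip:** I gripped the handle at 50 N and lowered the tip to about 35 mm above the bench, half the beaker's depth. It stayed there a little over 1.25 s and looked well centred in both camera views. I then raised it well above the rim; the tip never came near the tall beaker.
- **Return:** I lowered the probe into the stand until the collar met the plate, which showed as 12 N upward on the tool. Then I opened the gripper and backed away clear of everything.
- **Last checks:** In the final pictures the probe hangs upright with its collar on the plate. Both beakers are where they began as far as the eye can tell, but I did not re-measure them.
- **Disagreement:** My two final estimates of the handle top differ by about 15 mm. The scene camera gives (0.579, 0.230) m, about 4 mm from the stand's axis. The top camera gives (0.569, 0.219) m, about 10 mm from the axis. I put this down to a rough reading in the unenlarged top picture, probably the middle of the handle rather than its top, but I did not check that. The gripper released at (0.576, 0.229) m, which agrees with the scene camera.

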